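# Load a T-bolt from the sloped bins into the keeper nest

### The job

Take the T-headed bolt, the one whose flat head has a square ear on both sides, out of the sloped blue bins, lay it down on the black rubber mat and let go of it. Then take it again another way, lay it flat in the aluminium nest with its head at the end towards the robot, down on the seat between the guide blocks, let go, and swing the keeper right across the bolt to its stop. Leave the other bolts in their bins and everything else on the table where it is.

Things in the scene. Friction and masses are not known exactly. Their poses are not given: they have to be found in the camera images.
- tbolt: Plain steel bolt 100 mm long, 14 mm thick (x), 0.2 kg: shank 20 mm wide (y), 82 mm long, then a flat T head 36 mm wide, 18 mm long, an 8 mm ear on each side. Origin: centre of the foot's end; z runs foot to head. At the start it stands foot down in one of four bins, leaning with the bin, head towards the rack's front; the upper 34 mm (head and 16 mm of shank) stick out.
- tbolt_mid (a point): Point on the T-bolt's axis 45 mm from the foot's end: middle of the shank.
- rack: Fixed rack with four narrow blue bins at y = -99, -33, 33, 99 mm, a bolt standing in each. Bins: 34 mm wide (26 inside), 28 mm front to back (20 inside), 66 mm deep, 32 mm of free space between them, leaning 25 degrees from vertical with the mouths towards the front (-x). Origin on the table; the bins' inner floors are centred at x = 0, 30 mm up. Heads reach 121 mm above the table.
- mat: Fixed black rubber mat, 200 mm (x) by 140 mm (y), 4 mm thick. Origin: centre of its underside, on the table.
- nest: Fixed aluminium nest, base plate 12 mm thick. The bolt lies flat on it along x, head to -x (robot's side). Guide blocks 10 mm high in two pairs, 24 mm apart for the shank: at x = 34 to 48 mm (foot end) and -30 to -16 mm (below the ears); end stops at x = 52 and -52 mm. The shank is free for fingers between the pairs. Origin: on the table below the seat's middle.
- nest_foot (a point): Where the centre of the foot's end (the T-bolt's origin) is when seated: x = +50, y = 0, z = 19 mm in the nest's frame, 7 mm above the seat floor. The seated bolt's middle-of-shank point is 45 mm from here towards the nest's -x.
- keeper (a joint): Swing angle of the keeper: flat steel bar 96 x 16 x 8 mm turning level about a vertical pivot beside the nest, 3 mm above a seated bolt. 0 = open, along the nest's +x, clear of the seat; 1.571 = closed at its stop, along the nest's +y, across the shank. Grows anticlockwise from above, stays where left, needs about 1.5 N at the knob.
- keeper_knob (a point): Centre of the top of the keeper's upright round black knob: 16 mm diameter, 28 mm tall above the bar (top 65 mm above the table), 50 mm from the pivot.
- keeper_pivot (a point): Point on the keeper's vertical pivot axis, 29 mm above the table; at x = 5, y = -78 mm in the nest's frame.
- plainbolt: Bystander: bar of the same 14 x 20 mm section, 100 mm long, with no head. Axes as tbolt.
- hookbolt: Bystander: like the T-bolt but with a single ear: head 28 mm wide, sticking out 8 mm on one side only. Axes as tbolt.
- roundbolt: Bystander: like the T-bolt but with a round, disc-shaped head 30 mm across, 100 mm long in all. Axes as tbolt.
- mallet: Bystander: hammer lying at the back of the table, about 300 mm long.
- wrench: Bystander: wrench lying at the back of the table.
- taperoll: Bystander: cardboard ring, 60 mm across and 24 mm high. Origin at the centre of its underside.
- carton: Bystander: closed cardboard carton 70 x 90 x 55 mm. Origin at the centre of its underside.
- tin: Bystander: closed metal tin, 64 mm across and 60 mm high. Origin at the centre of its underside.
There are look-alikes about, which are no part of the job. Several things have the shape of the nest; the one meant has the colours described above.

How it is judged:
By the outcome, as a careful person would: the job done as asked, in the order asked, and still so for the second after the job is handed in, with the robot touching nothing.
It also fails if it takes over 72 s, if anything falls off the work surface, if the arm or the gripper's body presses on something with over 40 N, if the wrist force passes 120 N, or if a joint passes its speed limit or range.

### The arm

A 7-joint arm with a two-finger parallel gripper is mounted at the origin on the work surface. World frame = base frame: x ahead of the robot, y to its left, z up, the work surface at z = 0. Lengths are in m, angles in rad, forces in N, time in s.
With the tool pointing down it reaches from about 0.35 to 0.9 m from the base axis. Payload 8.1 kg.
Tool frame: the origin (TCP) lies midway between the tips of the shut fingers; the grasp point (between the pads) lies 19 mm behind it; z points along the fingers, y is the line along which they close (so a half turn about z gives the same grasp; the last joint's range is limited). The gripper opens to 92 mm and grips with 3 to 60 N. Pads are 19 mm wide; open, the fingers measure 130 mm over their backs; the gripper's body (75 mm by 190 mm) begins 47 mm behind the grasp point.
Start: joints at [1.212, 0.434, 0.025, 1.573, -0.012, 1.134, -0.075], TCP at [0.158, -0.605, 0.227] pointing down, gripper open.
Joint ranges: [-2.62, 2.62], [-0.44, 2.09], [-1.27, 1.32], [0.08, 2.57], [-1.32, 4.46], [0.12, 2], [-2.74, 2.74]. Speed limits (rad/s): [2.22, 2.22, 3.01, 3.01, 3.14, 3.14, 3.14].

### API

Orientations are given as a rotation vector (axis times angle).
In Python, from cell import observe, cams, job gives the robot as it stands. The module is installed in compiled form; this text tells all that it offers.
- The arm moves only by the tool step_arm, never from a script. Its argument "steps" is a list of rows, each a list of 6 numbers: the shift along the world's x, y, z in mm, then the turn, a rotation vector about the world's x, y, z in rad. In form: [[dx, dy, dz, rx, ry, rz], ...]. A call has 1 to 20 rows; each row shifts and turns the commanded pose from where the row before left it; what a row does not reach is not made up. A row lasts 1/12 s, in which the tool goes at most 41.7 mm and 7.16 degrees, less where a joint would pass 70% of its speed; a pose out of reach is approached as far as the arm can. A call with a gripper value outside its range is refused whole. "gripper" is the opening, from 0 (shut) to 1 (fully open), set as the call begins (left out, the last holds). The fingers move at their own pace and stop on an object; "force" is the grip in N (left out, the last holds). Time passes only in rows, so rows that do not move let the fingers close. It gives the time, the measured TCP pose, the force, the opening and the grip force at its end, in the units of the state.
- observe(): the state, without advancing time (a new reading comes with each control period).
- cams.get_image(name): name is "scene" or "side" or "wrist"; returns the picture (384x512x3 uint8, red, green, blue); there is no depth.
- cams.get_calibration(name): a dict with "fov_y" (degrees; the focal length in pixels is half the picture's height over the tangent of half this angle, whatever the lens; pixels are square), "cx", "cy" (the principal point, pixels), "world_to_cam" (4x4, takes a point from world to camera coordinates). Camera axes: x right, y up, looking along -z (the intrinsics and any distortion apply to the point x, -y, -z); pixel columns grow to the right and rows downward; lengths in m; the calibration is good to about 2 mm. A picture is of the moment at which its call begins: read the wrist's pose just before it. get_calibration takes no time and is no camera call; for the wrist camera it gives the pose at the moment of the call.
- job.sign_off(): hands the job in; it is judged then, once.
The state is a dict: "clock": time; "joints": joint angles; "dq": joint speeds; "joint_efforts": joint torques, N m; "position": TCP position; "ee_rot": TCP orientation; "force": force on the tool from outside, world axes, zero at the start; "ft_torque": the same for the moment, N m; "width": opening from 0.0 (shut) to 1.0 (fully open); "gripper_force": force on a finger pad.
Only numpy, scipy, OpenCV 4.12 (cv2) and the standard library are available. Lean on these libraries where they do the work, as an engineer would, in place of code of your own. Each camera call takes 0.05 s, during which the arm holds its last target. There are 200 camera calls.

## Working session

There is one attempt and no reset: what is moved stays moved. The work goes in short steps, Python scripts to look and compute and a tool call to move; the robot and the scene stay as the last step left them, time stands still between calls to the robot, and variables do not carry over. Pictures are saved under pics/ and viewed, at most 10 in all, crops included, and the job is handed in when it is done.

Besides the shell and the picture viewer there is one more tool, called as name(argument=value, ...) on one line, values as JSON. step_arm: Moves the arm, as the interface text tells. Its arguments: {"type":"object","properties":{"steps":{"type":"array","items":{"type":"array","items":{"type":"number"}}},"gripper":{"type":"number"},"force":{"type":"number"}},"required":["steps"]}

```bash
mkdir -p pics; python3 - <<'E'
from cell import observe,cams
import cv2,json
s=observe();print(s)
for n in("scene","side"):
    cv2.imwrite(f"pics/{n}0.png",cv2.resize(cams.get_image(n)[:,:,::-1],(800,600),interpolation=cv2.INTER_CUBIC))
for n in("scene","side","wrist"):print(n,cams.get_calibration(n))
E
```

```text
{'clock': 0.0, 'joints': array([ 1.21237561,  0.43524027,  0.02495833,  1.5740714 , -0.01154751,
        1.13398208, -0.07515542]), 'dq': array([-2.95935393e-04,  5.22584054e-05,  3.52806175e-04,  8.74208574e-04,
       -2.20535474e-04, -1.48833795e-03,  5.51380186e-04]), 'joint_efforts': array([ 3.78420882e-04, -6.67867184e+01,  9.84503813e-01, -3.14473701e+01,
       -6.08124468e-02,  4.27377212e-02,  1.89409498e-04]), 'position': array([ 0.15796214, -0.60419963,  0.22594401]), 'ee_rot': array([-3.11444732e+00, -4.00415392e-01,  5.95096302e-04]), 'force': array([-0.27305654,  0.46739956,  1.14356903]), 'ft_torque': array([ 0.00872288,  0.02696698, -0.01676745]), 'gripper_force': 0.0, 'width': 0.9986491201831291}
scene {'fov_y': 57.27217586705141, 'cx': 256.6279465198733, 'cy': 192.72623613242158, 'world_to_cam': array([[ 0.24967404,  0.96822925,  0.01396419, -0.1100999 ],
       [-0.68044819,  0.16516818,  0.71393959,  0.31279808],
       [ 0.68895075, -0.18775409,  0.70006804, -1.54711928],
       [ 0.        ,  0.        ,  0.        ,  1.        ]])}
side {'fov_y': 49.271594408461304, 'cx': 257.90270647393476, 'cy': 195.58201719534424, 'world_to_cam': array([[-0.99829101, -0.0583518 ,  0.00318204,  0.51001391],
       [ 0.04325774, -0.70125496,  0.71159697, -0.10470665],
       [-0.03929155,  0.7105185 ,  0.70258069, -1.11053907],
       [ 0.        ,  0.        ,  0.        ,  1.        ]])}
wrist {'fov_y': 69.92430649916768, 'cx': 253.09463328108941, 'cy': 189.70370055535992, 'world_to_cam': array([[ 0.25206931, -0.96770551, -0.00266559, -0.62392367],
       [ 0.92003731,  0.24050471, -0.30933612,  0.03805444],
       [ 0.29998735,  0.0755217 ,  0.95094903, -0.39427532],
       [ 0.        ,  0.        ,  0.        ,  1.        ]])}
```

View pics/scene0.png

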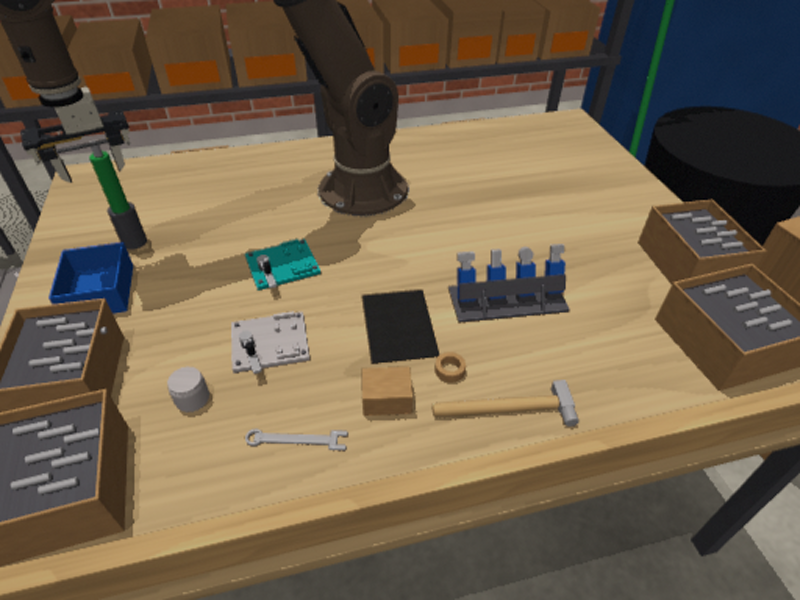

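View pics/side0.png

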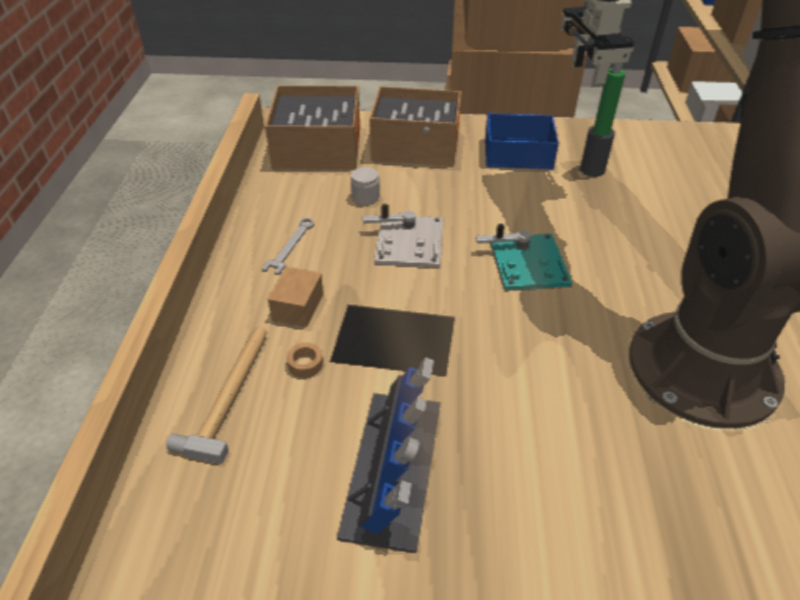

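Aluminium nest: grey one at scene (270,340); the teal one at (283,263) is the look-alike. Four bolt heads at scene (465,258), (496,256), (526,254), (556,250); a crop is needed to tell which is the T.

```bash
python3 - <<'E'
import cv2,numpy as np
from cell import cams
def crop(n,u,v,w,h,k):
    im=cams.get_image(n)[:,:,::-1]
    return cv2.resize(im[v:v+h,u:u+w],None,fx=k,fy=k,interpolation=cv2.INTER_CUBIC)
a=crop("scene",282,148,100,75,8);cv2.imwrite("pics/rackscene.png",a)
b=np.hstack([crop("scene",140,190,66,66,6),crop("side",225,125,66,66,6)]);cv2.imwrite("pics/nest.png",b)
E
```

```text
(no output)
```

View pics/rackscene.png

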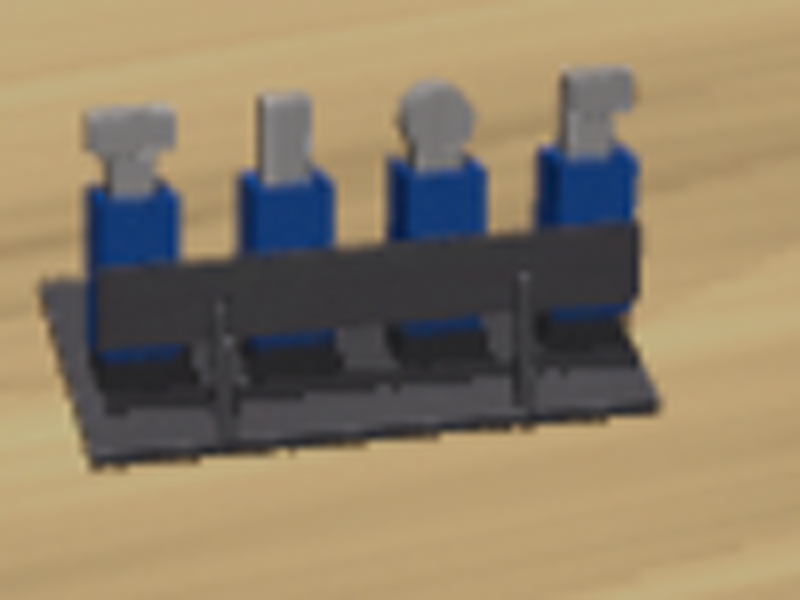

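View pics/nest.png

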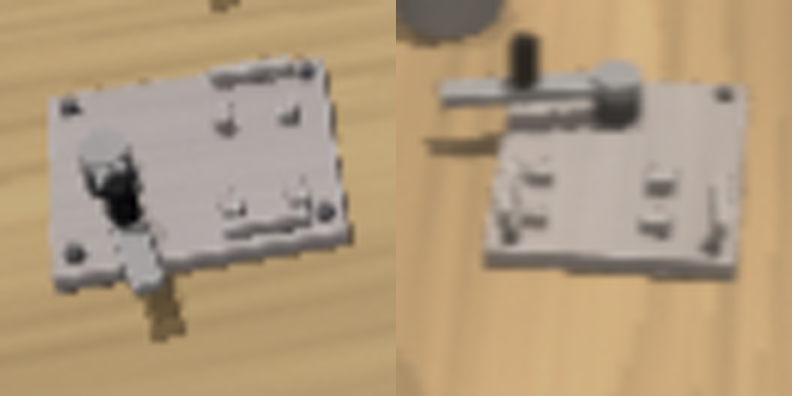

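T-bolt is the leftmost in the scene crop (rack crop (130,130): ears on both sides); the one at (600,90) has one ear only, (437,120) is round, (285,130) plain. The nest crop shows the keeper open towards +x. Now rough poses from both cameras.

```bash
cat > h.py <<'E'
import numpy as np
from scipy.optimize import least_squares
from scipy.spatial.transform import Rotation as R
from cell import observe,cams,job
def project(cal,P):
    P=np.atleast_2d(P);W=cal["world_to_cam"];c=P@W[:3,:3].T+W[:3,3]
    f=192/np.tan(np.radians(cal["fov_y"]/2))
    return np.c_[cal["cx"]-f*c[:,0]/c[:,2],cal["cy"]+f*c[:,1]/c[:,2]]
def back(cal,uv,z):
    uv=np.atleast_2d(uv);W=cal["world_to_cam"];f=192/np.tan(np.radians(cal["fov_y"]/2))
    d=np.c_[(uv[:,0]-cal["cx"])/f,-(uv[:,1]-cal["cy"])/f,-np.ones(len(uv))]@W[:3,:3]
    o=-W[:3,:3].T@W[:3,3];return o+d*((z-o[2])/d[:,2])[:,None]
def place(p,P):
    c,s=np.cos(p[2]),np.sin(p[2]);P=np.asarray(P,float)
    return P@np.array([[c,-s,0],[s,c,0],[0,0,1]]).T+[p[0],p[1],0]
def fit(obs,p0):  # obs: list of (cal, model points m, pixels)
    r=lambda p:np.concatenate([(project(c,place(p,m))-uv).ravel() for c,m,uv in obs])
    s=least_squares(r,p0);return s.x,s.fun.reshape(-1,2)
s25,c25=np.sin(np.radians(25)),np.cos(np.radians(25))
def bolt(y,l,n,w=0): # rack-frame point, l along axis, n towards back, w along y
    return [(-l*s25+n*c25)/1e3,(y+w)/1e3,(30+l*c25+n*s25)/1e3]
E
python3 - <<'E'
from h import *
sc,sd=cams.get_calibration("scene"),cams.get_calibration("side")
A=lambda l,k,o:np.array(l,float)/k+o
px=A([(130,130),(285,97),(437,122)],8,(282,148))
m=[bolt(-99,91,7),bolt(-33,100,7),bolt(33,85,7)]
p,r=fit([(sc,m,px)],[.5,.3,0]);print("rack",p.round(4),r.round(1).tolist())
ms=[bolt(-99,100,0)]
print("side pred",(project(sd,place(p,[bolt(y,100,0) for y in(-99,-33,33,99)]))*800/512).round(0).tolist())
px=A([(232,205),(300,195),(225,120),(290,110)],6,(140,190))
px2=A([(540-396,178),(533-396,218),(660-396,182),(655-396,228)],6,(225,125))
m=lambda w:np.array([(.041,-.012-w,.02),(.041,.012+w,.02),(-.023,-.012-w,.02),(-.023,.012+w,.02)])
for w in(.003,.005,.007,.01):
    p,r=fit([(sc,m(w),px),(sd,m(w),px2)],[.5,-.2,0]);print("nest",w,p.round(4),np.abs(r).mean(),r.round(1).tolist())
b=back(sc,np.array([(363,293),(424,290),(438,357),(371,362)])*.64,.004);print("mat",b.round(3).tolist(),b.mean(0))
s=observe();W=cams.get_calibration("wrist")["world_to_cam"];T=R.from_rotvec(s["ee_rot"])
print("cam in tool",T.inv().apply(-W[:3,:3].T@W[:3,3]-s["position"]),(W[:3,:3]@T.as_matrix()).round(3).tolist(), T.as_matrix().round(3).tolist())
E
```

```text
rack [ 0.5183  0.2261 -0.1247] [[-0.1, -0.0], [0.0, 0.1], [0.1, -0.1]]
side pred [[430.0, 369.0], [423.0, 405.0], [415.0, 445.0], [406.0, 490.0]]
nest 0.003 [ 0.5161 -0.2619 -0.0326] 0.4685922609335673 [[1.0, -0.2], [-0.7, 0.0], [0.8, -0.7], [-0.7, -0.4], [-0.4, -0.0], [-0.3, -0.6], [-0.1, 0.5], [0.0, -1.0]]
nest 0.005 [ 0.5161 -0.262  -0.0323] 0.2568302288541222 [[0.3, -0.1], [-0.0, -0.1], [0.2, -0.6], [-0.1, -0.5], [-0.4, -0.4], [-0.4, -0.2], [-0.1, 0.1], [-0.0, -0.6]]
nest 0.007 [ 0.5161 -0.262  -0.032 ] 0.354196696981969 [[-0.3, 0.0], [0.6, -0.2], [-0.4, -0.5], [0.5, -0.6], [-0.3, -0.8], [-0.4, 0.2], [-0.0, -0.3], [-0.1, -0.2]]
nest 0.01 [ 0.5161 -0.262  -0.0315] 0.7479748902200267 [[-1.3, 0.2], [1.6, -0.4], [-1.4, -0.4], [1.5, -0.8], [-0.2, -1.4], [-0.5, 0.9], [0.1, -0.9], [-0.1, 0.5]]
mat [[0.417, -0.082, 0.004], [0.44, 0.054, 0.004], [0.636, 0.027, 0.004], [0.617, -0.107, 0.004]] [ 0.52746998 -0.02714719  0.004     ]
cam in tool [ 0.08519172  0.00025524 -0.15902358] [[-0.001, 1.0, 0.001], [0.951, 0.0, 0.309], [0.309, 0.002, -0.951]] [[0.967, 0.253, -0.0], [0.253, -0.967, 0.001], [-0.0, -0.001, -1.0]]
```

step_arm(steps=[[27.5,26.3,6,0,0,-0.0293],[27.5,26.3,6,0,0,-0.0293],[27.5,26.3,6,0,0,-0.0293],[27.5,26.3,6,0,0,-0.0293],[27.5,26.3,6,0,0,-0.0293],[27.5,26.3,6,0,0,-0.0293],[27.5,26.3,6,0,0,-0.0293],[27.5,26.3,6,0,0,-0.0293],[27.5,26.3,6,0,0,-0.0293],[27.5,26.3,6,0,0,-0.0293],[27.5,26.3,6,0,0,-0.0293],[27.5,26.3,6,0,0,-0.0293],[27.5,26.3,6,0,0,-0.0293],[0,0,0,0,0,0],[0,0,0,0,0,0]], gripper=0.55)

```text
clock: 1.5
position: [0.5174, -0.2602, 0.3047]
ee_rot: [-3.135, 0.188, -0.001]
force: [-1.2, -0.3, 1.7]
width: 0.546
gripper_force: 0.0
```

```bash
python3 - <<'E'
from h import *
import cv2,pickle
c=cams.get_calibration("wrist");im=cams.get_image("wrist");pickle.dump((c,im),open("nest.pkl","wb"))
cv2.imwrite("pics/wnest_full.png",im[:,:,::-1])
E
```

step_arm(steps=[[-4,39,0,0,0,0],[-4,39,0,0,0,0],[-4,39,0,0,0,0],[-4,39,0,0,0,0],[-4,39,0,0,0,0],[-4,39,0,0,0,0],[-4,39,0,0,0,0],[-4,39,0,0,0,0],[-4,39,0,0,0,0],[-4,39,0,0,0,0],[0,0,0,0,0,0],[0,0,0,0,0,0]])

```text
clock: 2.55
position: [0.4751, 0.1279, 0.3046]
ee_rot: [3.135, -0.192, -0.0]
force: [0.4, -0.7, -0.2]
width: 0.55
gripper_force: 0.0
```

```bash
python3 - <<'E'
from h import *
import cv2,pickle
c=cams.get_calibration("wrist");im=cams.get_image("wrist");pickle.dump((c,im),open("rack.pkl","wb"))
n=pickle.load(open("nest.pkl","rb"))[1]
cv2.imwrite("pics/w.png",cv2.resize(np.vstack([n[60:330],im[60:330]])[:,:,::-1],None,fx=1.1,fy=1.1,interpolation=cv2.INTER_CUBIC))
s=observe();print(s["position"],s["ee_rot"],s["joints"].round(2),s["width"])
E
```

```text
[0.47554955 0.12597614 0.30450758] [ 3.13436811e+00 -1.97064245e-01 -4.68697884e-04] [-0.06  0.18 -0.36  1.74  0.07  1.23 -2.14] 0.5498447988012162
```

View pics/w.png

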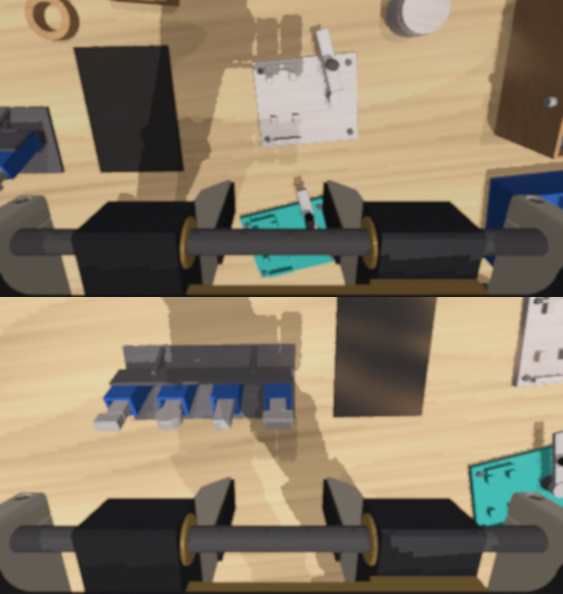

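The wrist stack shows the grey nest at (305,95), rack with the T-bolt rightmost at (278,405). Overlay the fitted models to check them.

```bash
python3 - <<'E'
from h import *
import cv2,pickle
def ov(f,p,m,u,v,w,h,k):
    c,im=pickle.load(open(f,"rb"));a=cv2.resize(im[v:v+h,u:u+w,::-1],None,fx=k,fy=k,interpolation=cv2.INTER_CUBIC)
    for q in (project(c,place(p,m))-[u,v]+.5)*k: cv2.circle(a,tuple(int(x) for x in q.round()),2,(0,0,255),-1)
    return a
pr=[.5183,.2261,-.1247];pn=[.5161,-.262,-.0323]
m=[bolt(-99,100,n,w) for n in(-7,7) for w in(-18,18)]+[bolt(y,66,14,w) for y in(-99,-33) for w in(-17,17)]+[bolt(-33,100,n,w) for n in(-7,7) for w in(-10,10)]
a=ov("rack.pkl",pr,m,180,110,100,75,8)
m=[(x/1e3,y/1e3,.022) for x in(-30,-16,34,48) for y in(-12,12)]+[(.005,-.078,.037),(.055,-.078,.065),(.05,0,.012)]
b=ov("nest.pkl",pn,m,220,75,115,120,5)
cv2.imwrite("pics/ova.png",np.hstack([cv2.resize(a[:, :],(460,345)),cv2.resize(b,(330,345))]))
cv2.imwrite("pics/big.png",a);cv2.imwrite("pics/nb.png",b)
E
```

```text
(no output)
```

View pics/big.png

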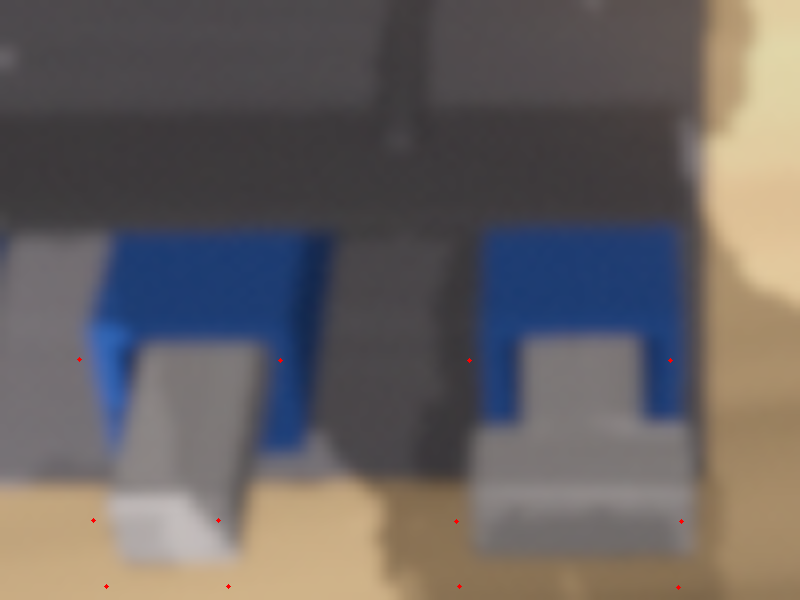

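View pics/nb.png

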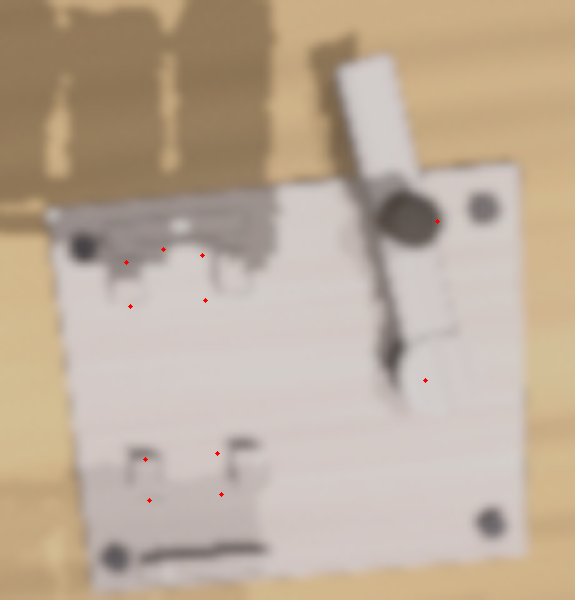

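```bash
python3 - <<'E'
from h import *
import pickle
A=lambda l,k,o:np.array(l,float)/k+o
sc,sd=cams.get_calibration("scene"),cams.get_calibration("side")
cw=pickle.load(open("rack.pkl","rb"))[0]
pw=A([(475,495),(690,488),(478,555),(690,550),(108,495),(215,492),(120,565),(240,558)],8,(180,110))-.5
m=[bolt(-99,100,n,w) for n in(7,-7) for w in(18,-18)]+[bolt(-33,100,n,w) for n in(7,-7) for w in(10,-10)]
ps=A([(130,130),(285,97),(437,122)],8,(282,148));ms=[bolt(-99,91,7),bolt(-33,100,7),bolt(33,85,7)]
for o in([(cw,m,pw)],[(cw,m,pw),(sc,ms,ps)]):
    p,r=fit(o,[.5,.2,-.12]);print("rack",p.round(4),r.round(1).tolist(),"grip",place(p,[bolt(-99,91,0)]).round(4))
q=project(sd,place(p,[bolt(-99,91,0)]))*800/512;print(q)
c=pickle.load(open("nest.pkl","rb"))[0];w=.005
M=lambda w:np.array([(.041,-.012-w,.02),(.041,.012+w,.02),(-.023,-.012-w,.02),(-.023,.012+w,.02)])
u=A([(231,272),(128,283),(245,458),(144,465)],5,(220,75))-.5
px=A([(232,205),(300,195),(225,120),(290,110)],6,(140,190))
px2=A([(540-396,178),(533-396,218),(660-396,182),(655-396,228)],6,(225,125))
for w in(.003,.005):
  for n,o in dict(w=[(c,M(w),u)],sc=[(sc,M(w),px)],sd=[(sd,M(w),px2)],all=[(c,M(w),u),(sc,M(w),px),(sd,M(w),px2)]).items():
    p,r=fit(o,[.5,-.2,0]);print(n,p.round(4),r.round(1).tolist())
E
```

```text
rack [ 0.5216  0.2244 -0.1054] [[-1.0, -0.6], [0.4, -0.2], [-0.7, 0.2], [0.3, 0.3], [-0.5, 0.1], [1.8, 0.3], [-0.2, -0.3], [0.0, 0.3]] grip [[0.473  0.13   0.1125]]
rack [ 0.5215  0.2246 -0.104 ] [[-1.0, -0.6], [0.4, -0.2], [-0.8, 0.2], [0.2, 0.4], [-0.6, 0.3], [1.7, 0.3], [-0.3, -0.2], [-0.0, 0.4], [-0.3, 1.1], [-0.2, 0.9], [-0.2, 0.5]] grip [[0.4729 0.1301 0.1125]]
[[423.9129692  370.78696643]]
w [ 0.5182 -0.2664 -0.0344] [[-1.0, -0.9], [0.8, -1.4], [-1.0, 1.2], [1.2, 1.3]]
sc [ 0.5174 -0.2625 -0.0311] [[0.9, 0.2], [-0.8, 0.3], [0.7, -0.4], [-0.8, -0.1]]
sd [ 0.5154 -0.2606 -0.0339] [[-0.2, 0.2], [-0.1, -0.3], [0.1, 0.8], [0.2, -0.7]]
all [ 0.5176 -0.2652 -0.0342] [[-1.7, -0.4], [0.0, -1.0], [-1.6, 1.6], [0.5, 1.8], [-0.0, 0.4], [-1.7, 0.5], [-0.1, -0.2], [-1.6, 0.1], [-0.8, -0.7], [-0.7, -1.3], [-0.5, -0.1], [-0.4, -1.7]]
w [ 0.5182 -0.2664 -0.0344] [[0.3, -1.0], [-0.5, -1.3], [0.2, 1.1], [-0.0, 1.4]]
sc [ 0.5174 -0.2624 -0.0321] [[0.2, 0.3], [-0.1, 0.2], [0.1, -0.3], [-0.2, -0.2]]
sd [ 0.5154 -0.2607 -0.0317] [[-0.2, -0.2], [-0.2, 0.1], [0.1, 0.4], [0.2, -0.3]]
all [ 0.5176 -0.2652 -0.0341] [[-0.5, -0.5], [-1.2, -0.8], [-0.4, 1.5], [-0.7, 1.9], [-0.7, 0.5], [-1.0, 0.4], [-0.7, -0.1], [-1.0, -0.0], [-0.7, -1.1], [-0.8, -0.9], [-0.5, -0.5], [-0.5, -1.3]]
```

step_arm(steps=[[-1,0.5,-10,0.013,0.113,0],[-1,0.5,-10,0.013,0.113,0],[-1,0.5,-10,0.013,0.113,0],[-1,0.5,-10,0.013,0.113,0],[-1,0.5,-10,0.013,0.113,0],[-1,0.5,-10,0.013,0.113,0],[-1,0.5,-10,0.013,0.113,0],[0,0,0,0,0,0],[0,0,0,0,0,0],[0,0,0,0,0,0]])

```text
clock: 3.43
position: [0.4691, 0.1298, 0.2356]
ee_rot: [-2.855, 0.181, 1.195]
force: [-0.2, -0.3, 0.4]
width: 0.55
gripper_force: 0.0
```

```bash
python3 - <<'E'
from h import *
s=observe();print(s["position"].round(4),R.from_rotvec(s["ee_rot"]).as_matrix().round(3).tolist(),s["joints"].round(2))
E
```

```text
[0.4691 0.1298 0.2356] [[0.696, -0.124, -0.707], [-0.092, -0.992, 0.083], [-0.712, 0.007, -0.702]] [-0.03  0.72 -0.32  1.34 -0.12  1.82 -2.03]
```

step_arm(steps=[[0,0,-25,0,0,0],[0,0,-25,0,0,0],[0,0,-25,0,0,0],[0,0,-20,0,0,0],[0,0,-15,0,0,0],[0,0,-10,0,0,0],[-1,0,-7,0,0,0],[0,0,0,0,0,0],[0,0,0,0,0,0]])

```text
clock: 4.18
position: [0.4679, 0.1308, 0.1087]
ee_rot: [-2.854, 0.179, 1.199]
force: [0.3, 1.1, 0.2]
width: 0.55
gripper_force: 0.0
```

step_arm(steps=[[0,0,0,0,0,0],[0,0,0,0,0,0],[0,0,0,0,0,0],[0,0,0,0,0,0],[0,0,0,0,0,0],[0,0,0,0,0,0]], gripper=0.2, force=25)

```text
clock: 4.68
position: [0.4679, 0.1308, 0.1083]
ee_rot: [-2.854, 0.179, 1.2]
force: [1.8, -0.9, 6.3]
width: 0.392
gripper_force: 25.0
```

step_arm(steps=[[-2.1,0.2,4.5,0,0,0],[-4.2,0.5,9.1,0,0,0],[-4.2,0.5,9.1,0,0,0],[-4.2,0.5,9.1,0,0,0],[-4.2,0.5,9.1,0,0,0],[-4.2,0.5,9.1,0,0,0],[-4.2,0.5,9.1,0,0,0],[-4.2,0.5,9.1,0,0,0],[-4.2,0.5,9.1,0,0,0],[-4.2,0.5,9.1,0,0,0],[-4.2,0.5,9.1,0,0,0],[0,0,10,0,0,0],[0,0,15,0,0,0],[0,0,0,0,0,0]])

```text
clock: 5.85
position: [0.4242, 0.1364, 0.2307]
ee_rot: [-2.855, 0.178, 1.196]
force: [0.3, 0.6, -1.4]
width: 0.392
gripper_force: 25.0
```

```bash
python3 - <<'E'
from h import *
import cv2
im=cams.get_image("side")[:,:,::-1];sc=cams.get_image("scene")[:,:,::-1]
f=lambda a:cv2.resize(a,(400,400),interpolation=cv2.INTER_CUBIC)
cv2.imwrite("pics/lift.png",np.hstack([f(im[150:350,180:380]),f(sc[60:260,220:420])]))
E
```

```text
(no output)
```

View pics/lift.png

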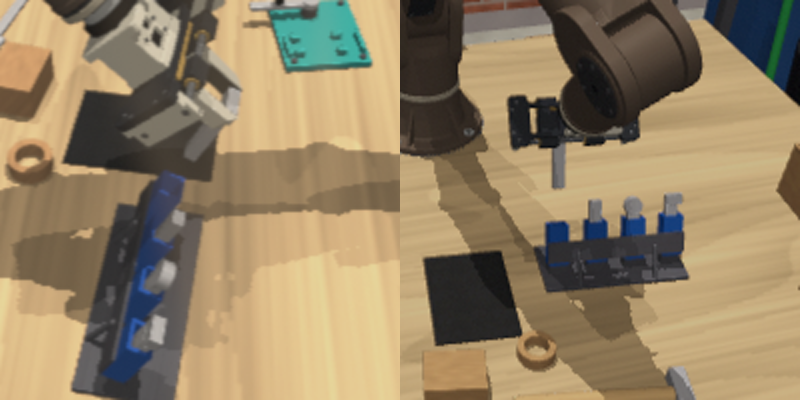

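step_arm(steps=[[6.4,-15.8,0,-0.0141,-0.112,0],[6.4,-15.8,0,-0.0141,-0.112,0],[6.4,-15.8,0,-0.0141,-0.112,0],[6.4,-15.8,0,-0.0141,-0.112,0],[6.4,-15.8,0,-0.0141,-0.112,0],[6.4,-15.8,0,-0.0141,-0.112,0],[6.4,-15.8,0,-0.0141,-0.112,0],[6.4,-15.8,0,-0.0141,-0.112,0],[6.4,-15.8,0,-0.0141,-0.112,0],[6.4,-15.8,0,-0.0141,-0.112,0],[0,0,0,0,0,0],[0,0,0,0,0,0],[0,0,0,0,0,0]])

```text
clock: 7.03
position: [0.4875, -0.0217, 0.2281]
ee_rot: [3.065, -0.199, 0.511]
force: [1.0, 0.0, -1.3]
width: 0.386
gripper_force: 25.0
```

```bash
python3 - <<'E'
from h import *
s=observe();print(s["position"].round(4),R.from_rotvec(s["ee_rot"]).as_matrix().round(3).tolist(),s["joints"].round(2),s["width"])
E
```

```text
[ 0.4875 -0.0217  0.2281] [[0.938, -0.13, 0.321], [-0.121, -0.991, -0.048], [0.325, 0.006, -0.946]] [ 0.15  0.05 -0.29  2.15  0.18  0.64 -1.97] 0.38643082822736297
```

step_arm(steps=[[0,0,-30,0,0,0],[0,0,-30,0,0,0],[0,0,-30,0,0,0],[0,0,-30,0,0,0],[0,0,-30,0,0,0],[0,0,-20,0,0,0],[0,0,-15,0,0,0],[0,0,-10,0,0,0],[0,0,-5,0,0,0],[0,0,0,0,0,0],[0,0,0,0,0,0]])

```text
clock: 7.95
position: [0.4918, -0.0226, 0.0386]
ee_rot: [3.067, -0.202, 0.496]
force: [0.6, -0.5, -1.4]
width: 0.387
gripper_force: 25.0
```

step_arm(steps=[[0,0,-4,0,0,0],[0,0,-3,0,0,0],[0,0,-3,0,0,0],[0,0,0,0,0,0],[0,0,0,0,0,0]], force=8)

```text
clock: 8.37
position: [0.4928, -0.0232, 0.0334]
ee_rot: [3.069, -0.199, 0.484]
force: [-1.4, -0.3, -1.1]
width: 0.393
gripper_force: 8.0
```

```bash
python3 - <<'E'
from h import *
s=observe();print(s["position"].round(4),R.from_rotvec(s["ee_rot"]).as_matrix().round(3).tolist(),s["joints"].round(3),s["dq"].round(2))
E
```

```text
[ 0.4928 -0.0232  0.0334] [[0.943, -0.131, 0.305], [-0.122, -0.991, -0.048], [0.308, 0.008, -0.951]] [-0.11   0.407 -0.02   2.362  0.931  0.118 -2.742] [-0. -0.  0.  0.  0. -0. -0.]
```

step_arm(steps=[[3,0,8,0.005,0.04,0],[6,-1,8,0.007,0.06,0],[6,-1,8,0.007,0.06,0],[6,-1,0,0,0.02,0],[6,-1,0,0,0,0],[0,0,0,0,0,0],[0,0,0,0,0,0]], force=20)

```text
clock: 8.95
position: [0.5175, -0.0295, 0.049]
ee_rot: [3.093, -0.199, 0.261]
force: [-0.6, 0.1, -1.9]
width: 0.386
gripper_force: 20.0
```

```bash
python3 - <<'E'
from h import *
s=observe();print(s["position"].round(4),R.from_rotvec(s["ee_rot"]).as_matrix().round(3).tolist(),s["joints"].round(3),s["dq"].round(2))
E
```

```text
[ 0.5175 -0.0295  0.049 ] [[0.978, -0.13, 0.165], [-0.125, -0.991, -0.042], [0.169, 0.02, -0.985]] [ 0.274  0.472 -0.464  2.138  0.601  0.487 -2.351] [-0.02 -0.01  0.    0.02 -0.    0.    0.  ]
```

step_arm(steps=[[0,0,-7,0,0,0],[0,0,-7,0,0,0],[0,0,-6,0,0,0],[0,0,-5,0,0,0],[0,0,0,0,0,0]])

```text
clock: 9.37
position: [0.5174, -0.0289, 0.0233]
ee_rot: [3.094, -0.197, 0.259]
force: [-1.2, -0.5, -0.3]
width: 0.387
gripper_force: 20.0
```

step_arm(steps=[[0,0,-3,0,0,0],[0,0,-3,0,0,0],[0,0,-3,0,0,0],[0,0,-2,0,0,0],[0,0,-2,0,0,0],[0,0,0,0,0,0],[0,0,0,0,0,0]], force=5)

```text
clock: 9.95
position: [0.5182, -0.0293, 0.0114]
ee_rot: [3.094, -0.199, 0.261]
force: [-0.1, 0.2, -0.8]
width: 0.391
gripper_force: 5.0
```

```bash
python3 - <<'E'
from h import *
s=observe();print(s["position"].round(4),R.from_rotvec(s["ee_rot"]).as_matrix().round(3).tolist(),s["joints"].round(3),s["force"].round(1),s["width"])
E
```

```text
[ 0.5182 -0.0293  0.0114] [[0.978, -0.13, 0.165], [-0.125, -0.991, -0.041], [0.169, 0.02, -0.985]] [ 0.205  0.531 -0.38   2.166  0.69   0.396 -2.441] [-0.1  0.2 -0.8] 0.3906189886503825
```

step_arm(steps=[[0,0,-2,0,0,0],[0,0,-1,0,0,0],[0,0,0,0,0,0]])

```text
clock: 10.2
position: [0.5183, -0.0292, 0.0084]
ee_rot: [3.094, -0.199, 0.262]
force: [-0.1, 0.3, -0.3]
width: 0.389
gripper_force: 5.0
```

step_arm(steps=[[0,0,0,0,0,0],[0,0,0,0,0,0],[0,0,0,0,0,0],[0,0,0,0,0,0],[-3,0,10,0,0,0],[-3,0,20,0,0,0],[0,0,25,0.007,0.056,0],[0,0,25,0.007,0.056,0],[0,0,25,0.007,0.056,0],[0,0,25,0,0,0],[-5,0,25,0,0,0],[-5,0,25,0,0,0],[-5,0,10,0,0,0],[0,0,0,0,0,0],[0,0,0,0,0,0],[0,0,0,0,0,0]], gripper=0.6)

```text
clock: 11.53
position: [0.4965, -0.0295, 0.1976]
ee_rot: [3.115, -0.198, -0.003]
force: [0.0, 0.2, -0.1]
width: 0.599
gripper_force: 0.0
```

```bash
python3 - <<'E'
from h import *
import cv2,pickle
c=cams.get_calibration("wrist");im=cams.get_image("wrist");pickle.dump((c,im),open("mat.pkl","wb"))
s=observe();print(s["position"].round(4),R.from_rotvec(s["ee_rot"]).as_matrix().round(3).tolist(),s["joints"].round(2))
# bright-grey blob on the black mat
q=project(c,[[.427,-.06,.004],[.627,-.03,.004],[.55,-.03,.011]]);print(q.round(0).tolist())
g=im.astype(int);m=((g.min(2)>70)&(g.max(2)-g.min(2)<30)).astype(np.uint8)
n,l,st,ce=cv2.connectedComponentsWithStats(m)
for i in range(1,n):
    if st[i,4]>300: print(st[i],ce[i].round(1))
E
```

```text
[ 0.4965 -0.0294  0.1974] [[0.992, -0.126, -0.004], [-0.127, -0.992, -0.02], [-0.001, 0.02, -1.0]] [ 0.47  0.34 -0.67  1.87  0.27  1.02 -2.02]
[[279.0, 214.0], [236.0, 60.0], [245.0, 128.0]]
[  401    34   111   148 11325] [458.2 124.3]
[ 232   74   32   89 1890] [247.7 120.8]
[   0  137  157   91 6576] [ 79.7 167.5]
[   0  213   64  115 4501] [ 28.7 275.9]
[171 225  36  43 917] [186.  246.7]
[301 225  36  43 905] [320.2 246.8]
[ 422  232   90   95 4138] [478.  281.6]
[ 163  274  181   45 3824] [253.4 286. ]
[  28  360  305   24 6707] [185.4 372.2]
```

```bash
python3 - <<'E'
from h import *
import pickle
c,im=pickle.load(open("mat.pkl","rb"));g=im.astype(int)
for v in range(70,168,3):
    print(v,' '.join(f"{x:3d}" for x in g[v,226:270,1]))
E
```

```text
70  53  55  53  53  53  54  54  54  54  54  54  53  54  54  54  53  54  55  54  55  54  54  54  53  54  53  54  54  53  55  55  55  55  54  55  54  54  54  54  54  55  55  55  55
73  54  54  53  54  54  54  54  54  55  54  54  53  53  54  56  55  55  54  55  54  55  54  55  54  52  53  55  57  56  56  56  55  54  54  55  55  55  53  54  54  55  55  55  55
76  53  54  55  54  53  54  55  54  53  53  53  61 100 153 184 195 197 198 198 198 198 199 199 200 201 200 200 200 199 192 166 115  67  56  55  55  55  54  54  55  56  55  55  55
79  52  54  53  54  54  55  54  54  54  54  53  61 113 172 206 218 220 221 221 221 221 222 222 223 223 223 222 222 222 214 187 131  72  55  55  54  54  54  55  55  55  55  55  55
82  44  47  51  53  54  55  54  54  54  53  52  61 111 171 205 217 220 221 221 221 221 222 223 223 223 223 222 222 222 214 186 129  71  55  55  55  54  54  54  55  55  55  55  55
85  40  40  44  49  53  55  55  54  55  54  54  64 112 170 204 217 220 221 221 221 221 222 222 223 223 223 222 222 221 213 185 129  71  56  56  55  55  54  56  54  53  52  52  51
88  38  40  39  42  48  52
[... 4129 characters left out ...]
  35  38  61  99 129 145 150 150 150 150 151 151 151 151 150 151 151 151 151 151 152 162 182 199 205 206 206 207 207 207 206 201 177 124  68  52  50  51  51  51
160  33  35  34  34  34  36  54  85 116 133 138 139 139 139 139 138 139 138 139 139 139 139 139 139 142 156 182 204 210 212 212 212 212 212 211 202 174 120  67  52  50  50  51  51
163  35  33  34  34  33  34  34  36  39  42  42  41  42  42  43  42  42  42  43  43  42  43  42  42  42  45  51  59  64  67  68  69  68  67  67  66  61  55  50  51  50  51  51  49
166  34  34  34  34  35  33  34  34  34  34  34  33  33  32  33  34  33  34  34  33  32  33  33  32  32  35  34  34  36  40  44  49  49  50  51  50  51  52  51  50  51  51  51  50
```

```bash
python3 - <<'E'
from h import *
import pickle
c,im=pickle.load(open("mat.pkl","rb"))
b=back(c,[(247.6,75.2),(248.2,162.3),(232.8,153),(262.7,153),(238.6,125),(255.6,125),(238.3,82),(256.8,82),(248,146.8)],.018);print((b*1e3).round(1).tolist())
d=b[1]-b[0];print(np.linalg.norm(d)*1e3,np.arctan2(-d[1],-d[0]))
print("mid",(b[0]+.45*d)*1e3)
W=c["world_to_cam"];print(-W[:3,:3].T@W[:3,3])
M=np.array([(x,y,.02) for x in(.041,-.023) for y in(-.017,.017)])
for y in(-.262,-.266):print(project(c,place([.517,y,-.033],M)).round(1).tolist())
E
```

```text
[[608.3, -40.7, 18.0], [507.8, -27.9, 18.0], [522.0, -10.5, 18.0], [517.1, -47.4, 18.0], [554.7, -22.6, 18.0], [552.0, -42.8, 18.0], [602.5, -29.1, 18.0], [599.8, -50.2, 18.0], [527.2, -30.3, 18.0]]
101.2898914425886 -0.12657316728782708
mid [563.09013246 -34.95474717  18.        ]
[ 0.58156484 -0.03689754  0.35659614]
[[455.8, 93.7], [426.7, 96.6], [448.9, 147.9], [421.5, 150.6]]
[[459.2, 93.3], [430.2, 96.2], [452.1, 147.5], [424.7, 150.1]]
```

step_arm(steps=[[0,-29,-4.6,0,0,0.0117],[0,-29,-4.6,0,0,0.0117],[0,-29,-4.6,0,0,0.0117],[0,-29,-4.6,0,0,0.0117],[0,-29,-4.6,0,0,0.0117],[0,-29,-4.6,0,0,0.0117],[0,-29,-4.6,0,0,0.0117],[0,-29,-4.6,0,0,0.0117],[0,0,0,0,0,0],[0,0,0,0,0,0],[0,0,0,0,0,0],[0,0,0,0,0,0]])

```text
clock: 12.58
position: [0.4974, -0.2596, 0.1613]
ee_rot: [3.122, -0.049, -0.0]
force: [0.8, 0.5, -0.8]
width: 0.6
gripper_force: 0.0
```

```bash
python3 - <<'E'
from h import *
import cv2,pickle
c=cams.get_calibration("wrist");im=cams.get_image("wrist");pickle.dump((c,im),open("nest2.pkl","wb"))
q=project(c,place([.517,-.264,-.033],[(.09,.05,.02),(-.06,.05,.02),(-.06,-.12,.02),(.005,0,.02)]));print(q.round().tolist())
s=observe();print(s["position"].round(4),R.from_rotvec(s["ee_rot"]).as_matrix().round(3).tolist(),s["dq"].round(3))
u,v,w,h=180,30,130,200
u,w=180,170
a=im[v:v+150,u:u+w,::-1].astype(float)
a=np.clip((a-120)*2.2,0,255).astype(np.uint8)
cv2.imwrite("pics/n2.png",cv2.resize(a,None,fx=4,fy=4,interpolation=cv2.INTER_CUBIC))
E
```

```text
[[205.0, 75.0], [212.0, 212.0], [355.0, 211.0], [254.0, 158.0]]
[ 0.4975 -0.2596  0.1616] [[1.0, -0.031, -0.0], [-0.031, -0.999, -0.02], [0.0, 0.02, -1.0]] [-0.    -0.009  0.001 -0.003  0.003  0.001  0.001]
```

```bash
python3 - <<'E'
import pickle,cv2,numpy as np
c,im=pickle.load(open("nest2.pkl","rb"))
a=np.clip((im[70:215,200:360,::-1].astype(float)-100)*1.8,0,255).astype(np.uint8)
cv2.imwrite("pics/n3.png",cv2.resize(a,(640,580),interpolation=cv2.INTER_CUBIC))
E
```

```text
(no output)
```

View pics/n3.png

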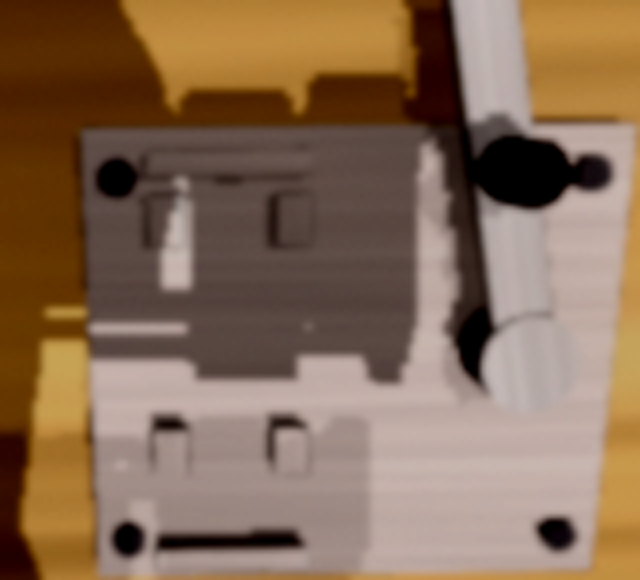

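The crop shows the guide blocks' inner edges at u 187/279 (upper) and 188/277 (lower), knob at (525,172), pivot cap at (530,362).

```bash
python3 - <<'E'
from h import *
import pickle
c=pickle.load(open("nest2.pkl","rb"))[0]
A=lambda l:np.array(l,float)/4+(199.6,69.6)
px=A([(187,193),(279,193),(187,247),(279,247),(188,425),(277,425),(188,473),(277,473),(233,178)])
m=[(x/1e3,y/1e3,.022) for x in(48,34,-16,-30) for y in(12,-12)]+[(.052,0,.022)]
p,r=fit([(c,m,px)],[.5,-.26,0]);print(p.round(4),r.round(1).tolist())
k=back(c,A([(525,172)]),.065);print("knob",k)
pv=place(p,[(.005,-.078,.029)]);print("pivot",pv,back(c,A([(530,362)]),.045))
d=k[0]-pv[0];print(np.hypot(*d[:2]),np.arctan2(d[1],d[0])-p[2])
ft=place(p,[(.05,0,.019),(.005,0,.019)]);print(ft)
kc=place(p,[(.005,-.028,.065)]);print("knob closed",kc)
E
```

```text
[ 0.5171 -0.2676 -0.0294] [[0.1, -0.2], [-0.1, -0.3], [0.3, -0.2], [-0.3, -0.3], [0.5, 0.5], [-0.5, 0.4], [0.6, 0.4], [-0.6, 0.2], [0.0, -0.4]]
knob [[ 0.56976485 -0.33345538  0.065     ]]
pivot [[ 0.51977221 -0.34575155  0.029     ]] [[ 0.52171874 -0.34317903  0.045     ]]
0.05148261223722312 0.2705952476511459
[[ 0.56704739 -0.26910915  0.019     ]
 [ 0.52206687 -0.26778531  0.019     ]]
knob closed [[ 0.52124315 -0.29577319  0.065     ]]
```

```bash
python3 - <<'E'
from h import *
import cv2
# bolt top outline in bolt-on-mat frame
p=[.608,-.0407,-.1266]
top=[(0,10),(-82,10),(-82,18),(-100,18),(-100,-18),(-82,-18),(-82,-10),(0,-10)]
P=lambda z:place(p,[(a/1e3,b/1e3,z) for a,b in top])
for n in("scene","side"):
    c=cams.get_calibration(n);im=cams.get_image(n)
    cv2.imwrite(f"pics/{n}_m.png",im[:,:,::-1])
    M=np.zeros(im.shape[:2],np.uint8)
    for z0,z1 in zip(np.linspace(.004,.018,8),[0]*8):
        cv2.fillPoly(M,[(project(c,P(z0))*16).round().astype(int)],1,shift=4)
    y,x=np.nonzero(M);print(n,"pred",x.mean(),y.mean(),len(x),x.min(),x.max(),y.min(),y.max())
    g=im.astype(int);m=(g.min(2)>75)&(g.max(2)-g.min(2)<40);K=np.zeros_like(m);K[y.min()-8:y.max()+9,x.min()-8:x.max()+9]=1
    k,l,st,ce=cv2.connectedComponentsWithStats((m&K).astype(np.uint8))
    for i in range(1,k):
        if st[i,4]>30:print(st[i],ce[i])
    print("px per m y:",(project(c,[[.55,-.03,.01]])-project(c,[[.55,-.04,.01]])).round(2),"x:",(project(c,[[.56,-.03,.01]])-project(c,[[.55,-.03,.01]])).round(2))
E
```

```text
scene pred 255.33333333333334 211.83539094650206 243 248 261 200 226
[249 199  13  26 202] [256.19306931 210.43069307]
px per m y: [[ 2.95 -0.53]] x: [[0.76 2.19]]
side pred 242.9155672823219 213.44591029023746 379 223 261 207 222
[223 206  38  16 338] [242.5443787  212.56213018]
px per m y: [[-0.3   2.66]] x: [[-3.64 -0.16]]
```

step_arm(steps=[[8.2,28.1,-5,0.0025,0,-0.012],[8.2,28.1,-5,0.0025,0,-0.012],[8.2,28.1,-5,0.0025,0,-0.012],[8.2,28.1,-5,0.0025,0,-0.012],[8.2,28.1,-5,0.0025,0,-0.012],[8.2,28.1,-5,0.0025,0,-0.012],[8.2,28.1,-5,0.0025,0,-0.012],[8.2,28.1,-5,0.0025,0,-0.012],[0,0,0,0,0,0],[0,0,0,0,0,0],[0,0,0,0,0,0]], gripper=0.5)

```text
clock: 13.65
position: [0.5627, -0.0364, 0.1218]
ee_rot: [3.134, -0.201, -0.002]
force: [1.2, -0.6, 0.2]
width: 0.502
gripper_force: 0.0
```

```bash
python3 - <<'E'
from h import *
s=observe();print(s["position"].round(4),R.from_rotvec(s["ee_rot"]).as_matrix().round(3).tolist(),s["joints"].round(2))
E
```

```text
[ 0.5627 -0.0364  0.1218] [[0.992, -0.128, -0.001], [-0.128, -0.992, -0.001], [-0.001, 0.001, -1.0]] [ 0.39  0.52 -0.59  1.81  0.35  0.92 -2.05]
```

Down to 3 mm above the mat and grip.

step_arm(steps=[[0,0.7,-25,0,0,0],[0,0.7,-25,0,0,0],[0,0,-25,0,0,0],[0,0,-20,0,0,0],[0,0,-12,0,0,0],[0,0,-6,0,0,0],[0,0,-2,0,0,0],[0,0,0,0,0,0],[0,0,0,0,0,0]])

```text
clock: 14.4
position: [0.5636, -0.0351, 0.0078]
ee_rot: [3.135, -0.203, 0.001]
force: [-0.2, -0.6, -0.3]
width: 0.503
gripper_force: 0.0
```

step_arm(steps=[[0,0,0,0,0,0],[0,0,0,0,0,0],[0,0,0,0,0,0],[0,0,0,0,0,0],[0,0,0,0,0,0],[0,0,0,0,0,0],[0,0,0,0,0,0]], gripper=0.05, force=30)

```text
clock: 14.98
position: [0.5629, -0.035, 0.007]
ee_rot: [3.135, -0.203, -0.001]
force: [-0.5, 0.1, 4.5]
width: 0.218
gripper_force: 30.0
```

step_arm(steps=[[0,0,5,0,0,0],[0,0,10,0,0,0],[0,0,20,0,0,0],[0,0,25,0,0,0],[0,0,20,0,0,0],[0,0,0,0,0,0],[0,0,0,0,0,0]])

```text
clock: 15.57
position: [0.5636, -0.035, 0.0882]
ee_rot: [3.135, -0.203, 0.003]
force: [-0.9, -0.3, -2.4]
width: 0.211
gripper_force: 30.0
```

```bash
python3 - <<'E'
from h import *
s=observe();print(s["position"].round(4),R.from_rotvec(s["ee_rot"]).as_matrix().round(3).tolist(),s["joints"].round(2),s["force"],s["ft_torque"].round(3))
E
```

```text
[ 0.5636 -0.035   0.0882] [[0.992, -0.129, 0.002], [-0.129, -0.992, -0.0], [0.002, 0.0, -1.0]] [ 0.37  0.56 -0.57  1.84  0.39  0.85 -2.09] [-0.89126534 -0.25111066 -2.38182602] [ 0.001  0.058 -0.022]
```

step_arm(steps=[[-5.2,-29,0,0,0,0.0124],[-5.2,-29,0,0,0,0.0124],[-5.2,-29,0,0,0,0.0124],[-5.2,-29,0,0,0,0.0124],[-5.2,-29,0,0,0,0.0124],[-5.2,-29,0,0,0,0.0124],[-5.2,-29,0,0,0,0.0124],[-5.2,-29,0,0,0,0.0124],[0,0,-20,0,0,0],[0,0,-20,0,0,0],[0,0,-13,0,0,0],[0,0,0,0,0,0],[0,0,0,0,0,0],[0,0,0,0,0,0]])

```text
clock: 16.73
position: [0.5218, -0.2664, 0.0342]
ee_rot: [3.141, -0.045, -0.001]
force: [0.5, -0.1, -1.5]
width: 0.214
gripper_force: 30.0
```

```bash
python3 - <<'E'
from h import *
import cv2,pickle
c=cams.get_calibration("wrist");im=cams.get_image("wrist");pickle.dump((c,im),open("nest3.pkl","wb"))
s=observe();print(s["position"].round(4),R.from_rotvec(s["ee_rot"]).as_matrix().round(3).tolist(),s["joints"].round(2))
x,y,z=s["position"];p=[x,y,-.03]
P=place(p,[(.045,.010,z+.011),(.045,-.01,z+.011),(-.055,.018,z+.011),(.045,.01,z-.003),(.045,-.01,z-.003)]);print("bolt foot corners",project(c,P).round(1).tolist())
N=[.5171,-.2666,-.0294]
print("blocks",project(c,place(N,[(a/1e3,b/1e3,.022) for a in(48,34) for b in(12,-12)])).round(1).tolist())
a=np.clip((im[60:230,170:330,::-1].astype(float)-30)*1.3,0,255).astype(np.uint8)
cv2.imwrite("pics/n4.png",cv2.resize(a,(560,595),interpolation=cv2.INTER_CUBIC))
E
```

```text
[ 0.522  -0.2666  0.0346] [[1.0, -0.029, 0.0], [-0.029, -1.0, -0.001], [0.0, 0.001, -1.0]] [ 0.75  0.66 -0.54  1.83  0.46  0.78 -1.63]
bolt foot corners [[236.0, 175.9], [272.0, 175.9], [226.9, 320.3], [237.4, 169.8], [270.5, 169.8]]
blocks [[235.3, 169.1], [272.8, 169.1], [235.8, 189.9], [272.4, 189.9]]
```

View pics/n4.png

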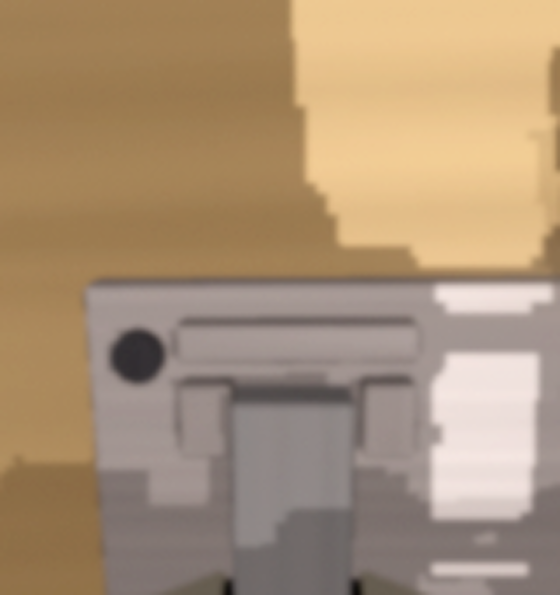

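The crop shows the foot centred (u 292) between the blocks (centre 296): shift 0.7 mm to −y, then lower.

step_arm(steps=[[0,-0.7,-4,0,0,0],[0,0,-4,0,0,0],[0,0,-4,0,0,0],[0,0,-3,0,0,0],[0,0,-2,0,0,0],[0,0,-1,0,0,0],[0,0,0,0,0,0],[0,0,0,0,0,0]])

```text
clock: 17.45
position: [0.5213, -0.2677, 0.0157]
ee_rot: [3.141, -0.047, -0.001]
force: [0.2, -0.0, -1.3]
width: 0.215
gripper_force: 30.0
```

step_arm(steps=[[0,0,-1,0,0,0],[0,0,-1,0,0,0],[0,0,0,0,0,0],[0,0,0,0,0,0]], force=15)

```text
clock: 17.78
position: [0.5215, -0.2678, 0.0149]
ee_rot: [3.14, -0.047, -0.0]
force: [-3.7, 0.4, 11.3]
width: 0.218
gripper_force: 15.0
```

step_arm(steps=[[0,0,0.5,0,0,0],[0,0,0,0,0,0],[0,0,0,0,0,0],[0,0,0,0,0,0],[0,0,0,0,0,0],[0,0,8,0,0,0],[0,0,15,0,0,0],[0,0,25,0,0,0],[0,0,30,0,0,0],[0,0,10,0,0,0],[0,0,0,0,0,0],[0,0,0,0,0,0]], gripper=0.42)

```text
clock: 18.78
position: [0.5214, -0.268, 0.1028]
ee_rot: [3.14, -0.048, 0.0]
force: [-0.4, -0.5, 0.2]
width: 0.425
gripper_force: 0.0
```

```bash
python3 - <<'E'
from h import *
import pickle
c=cams.get_calibration("wrist");im=cams.get_image("wrist");s=observe();print(s["position"].round(4),s["width"])
pickle.dump((c,im),open("nest4.pkl","wb"))
q=project(c,place([.567,-.2678,-.03],[(0,.01,.026),(0,-.01,.026),(-.045,0,.026)]));print(q.round(1).tolist())
u0=int(q[:2,0].mean());g=im[:,:,1].astype(int)
for v in range(int(q[0,1])-14,int(q[0,1])+24,2):print(v,u0-26,g[v,u0-26:u0+27:1].tolist())
E
```

```text
[ 0.5207 -0.2678  0.1018] 0.4207366832511366
[[240.0, 148.8], [263.2, 148.7], [251.7, 197.9]]
134 225 [136, 137, 137, 137, 137, 136, 136, 136, 136, 137, 137, 137, 137, 136, 137, 136, 136, 136, 136, 136, 136, 136, 136, 136, 135, 135, 135, 135, 135, 135, 135, 135, 135, 135, 135, 135, 135, 135, 135, 135, 135, 135, 135, 134, 134, 135, 135, 135, 134, 134, 134, 134, 134]
136 225 [135, 134, 132, 130, 128, 127, 127, 127, 127, 128, 127, 127, 128, 128, 128, 128, 125, 123, 123, 123, 123, 123, 123, 123, 123, 123, 123, 123, 123, 123, 123, 122, 123, 123, 123, 123, 123, 123, 123, 122, 123, 123, 123, 123, 123, 123, 123, 123, 123, 123, 124, 128, 131]
138 225 [132, 127, 122, 121, 120, 120, 120, 119, 121, 121, 121, 121, 121, 121, 121, 121, 122, 121, 121, 121, 121, 122, 122, 122, 123, 123, 123, 123, 123, 123, 123, 124, 123, 123, 124, 124, 124, 124, 124, 123, 123, 124, 125, 124, 124, 125, 125, 125, 124, 126, 126, 127, 128]
140 225 [125, 117, 120, 130, 135, 136, 136, 136, 136, 137, 136, 136, 137, 136, 136, 137, 137, 137, 137, 138, 137, 138, 138, 138, 138, 138, 139, 138, 139, 139, 139, 139, 140, 140, 140, 
[... 3479 characters left out ...]
6, 126, 125, 125, 125, 126, 126, 127, 127, 127, 127, 125, 125, 125, 126, 125, 125, 126, 128, 128, 129, 129, 130, 129, 129, 129, 129, 129, 129, 130, 133]
168 225 [135, 135, 135, 134, 134, 134, 134, 134, 134, 134, 133, 134, 133, 132, 125, 115, 109, 114, 122, 125, 124, 125, 126, 126, 126, 125, 125, 126, 127, 127, 127, 126, 126, 125, 125, 124, 125, 126, 125, 128, 132, 135, 135, 135, 135, 134, 134, 134, 134, 134, 134, 134, 135]
170 225 [133, 133, 133, 133, 133, 133, 133, 133, 133, 134, 133, 133, 133, 131, 127, 118, 110, 114, 122, 124, 125, 126, 125, 127, 126, 125, 125, 125, 126, 127, 127, 127, 126, 125, 125, 125, 125, 126, 124, 126, 130, 132, 133, 133, 133, 134, 132, 132, 132, 132, 132, 132, 132]
```

The foot shows centred between the foot-end blocks (u 241–264 in a 238–266 gap), at the seat's height. Now the knob.

step_arm(steps=[[12.3,-16.4,0,0,0,0.066],[12.3,-16.4,0,0,0,0.066],[12.3,-16.4,0,0,0,0.066],[12.2,-16.5,0,0,0,0.064],[0,0,0,0,0,0],[0,0,0,0,0,0],[0,0,0,0,0,0]])

```text
clock: 19.42
position: [0.5694, -0.3323, 0.1009]
ee_rot: [-3.119, -0.363, 0.004]
force: [-0.4, 1.0, -0.0]
width: 0.419
gripper_force: 0.0
```

```bash
python3 - <<'E'
from h import *
import cv2
c=cams.get_calibration("wrist");im=cams.get_image("wrist");s=observe();print(s["position"].round(4),R.from_rotvec(s["ee_rot"]).as_matrix().round(3).tolist(),s["joints"].round(2))
q=project(c,[[.5698,-.3335,.065]])[0];print(q)
g=im.max(2);u,v=q.round().astype(int)
m=np.zeros_like(g);m[v-30:v+30,u-30:u+30]=(g[v-30:v+30,u-30:u+30]<75)
k,l,st,ce=cv2.connectedComponentsWithStats(m)
for i in range(1,k):
    if st[i,4]>40:print(st[i],ce[i].round(1),back(c,ce[i],.065).round(4),back(c,ce[i],.05).round(4))
E
```

```text
[ 0.5695 -0.3321  0.1013] [[0.973, 0.23, -0.002], [0.23, -0.973, 0.001], [-0.002, -0.001, -1.0]] [ 0.84  0.69 -0.63  1.58  0.46  1.02 -1.26]
[254.96999256 216.40719435]
[249 198  19  28 431] [257.9 211.6] [[ 0.5742 -0.3348  0.065 ]] [[ 0.5681 -0.3364  0.05  ]]
```

step_arm(steps=[[0.5,-2.5,-18,0,0,0],[0,0,-18,0,0,0],[0,0,-14,0,0,0],[0,0,-7,0,0,0],[0,0,0,0,0,0],[0,0,0,0,0,0]])

```text
clock: 19.97
position: [0.5708, -0.3354, 0.0453]
ee_rot: [3.12, 0.364, -0.002]
force: [0.8, 0.6, 0.5]
width: 0.424
gripper_force: 0.0
```

step_arm(steps=[[0,0,0,0,0,0],[0,0,0,0,0,0],[0,0,0,0,0,0],[0,0,0,0,0,0],[0,0,0,0,0,0],[0,0,0,0,0,0]], gripper=0.1, force=5)

```text
clock: 20.47
position: [0.5711, -0.3361, 0.0458]
ee_rot: [3.119, 0.363, -0.0]
force: [-0.2, -0.3, 4.0]
width: 0.174
gripper_force: 5.0
```

```bash
python3 - <<'E'
from h import *
s=observe();p=s["position"];print(p.round(4),s["width"]*92,s["force"])
pv=np.array([.5198,-.3453]);d=p[:2]-pv;r,a=np.hypot(*d),np.arctan2(d[1],d[0]);print(r,a)
N=12;A=np.linspace(a,1.54,N+1);q=pv+np.c_[np.cos(A),np.sin(A)]*.05;q[0]=p[:2];print((np.diff(q,axis=0)*1e3).round(1).tolist(),A[1]-A[0],q[-1])
E
```

```text
[ 0.5711 -0.3361  0.0458] 15.980006749101658 [-0.19896398 -0.31606738  4.04345068]
0.0521517717822406 0.17714727172128575
[[-3.4, 5.1], [-1.9, 5.3], [-2.5, 5.1], [-3.1, 4.8], [-3.6, 4.4], [-4.1, 3.9], [-4.5, 3.5], [-4.9, 2.9], [-5.2, 2.4], [-5.4, 1.8], [-5.6, 1.1], [-5.7, 0.5]] 0.11357106068989287 [ 0.52133957 -0.29532371]
```

step_arm(steps=[[-2,5.1,0,0,0,0.112],[-1.9,5.3,0,0,0,0.112],[-2.5,5.1,0,0,0,0.112],[-3.1,4.8,0,0,0,0.112],[-3.6,4.4,0,0,0,0.112],[-4.1,3.9,0,0,0,0.112],[0,0,0,0,0,0]])

```text
clock: 21.05
position: [0.554, -0.3062, 0.0457]
ee_rot: [2.821, 1.381, 0.001]
force: [1.7, 1.9, 3.2]
width: 0.169
gripper_force: 5.0
```

```bash
python3 - <<'E'
from h import *
s=observe();p=s["position"];print(p.round(4),s["width"]*92,s["force"],s["joints"].round(2),R.from_rotvec(s["ee_rot"]).as_matrix()[:2,0])
pv=np.array([.5198,-.3453]);d=p[:2]-pv;r,a=np.hypot(*d),np.arctan2(d[1],d[0]);print(r,a)
E
```

```text
[ 0.554  -0.3062  0.0457] 15.515661870683724 [1.65236077 1.94672322 3.18977156] [ 0.9   0.77 -0.76  1.68  0.63  0.95 -0.76] [0.61359148 0.7896235 ]
0.05189390591682624 0.8519055976373182
```

step_arm(steps=[[-4.5,3.5,0,0,0,0.112],[-4.9,2.9,0,0,0,0.112],[-5.2,2.4,0,0,0,0.112],[-5.4,1.8,0,0,0,0.112],[-5.6,1.1,0,0,0,0.112],[-4.5,0.4,0,0,0,0.1],[0,0,0,0,0,0],[0,0,0,0,0,0]])

```text
clock: 21.72
position: [0.5236, -0.2941, 0.0454]
ee_rot: [-2.233, -2.209, -0.001]
force: [-0.0, 5.5, 4.3]
width: 0.17
gripper_force: 5.0
```

step_arm(steps=[[-1.5,0,0,0,0,0.02],[-1.5,0,0,0,0,0],[0,0,0,0,0,0],[0,0,0,0,0,0]], force=12)

```text
clock: 22.05
position: [0.5214, -0.294, 0.0454]
ee_rot: [2.211, 2.231, 0.002]
force: [1.6, 5.0, 1.9]
width: 0.171
gripper_force: 12.0
```

step_arm(steps=[[-1,0,0,0,0,0],[-1,0,0,0,0,0],[0,0,0,0,0,0],[0,0,0,0,0,0]])

```text
clock: 22.38
position: [0.5202, -0.2942, 0.0455]
ee_rot: [2.21, 2.23, 0.004]
force: [4.6, 4.9, -0.9]
width: 0.171
gripper_force: 12.0
```

step_arm(steps=[[-1,0,0,0,0,0],[-0.5,0,0,0,0,0],[0,0,0,0,0,0],[0,0,0,0,0,0]])

```text
clock: 22.72
position: [0.5201, -0.2942, 0.0456]
ee_rot: [2.209, 2.229, 0.007]
force: [10.3, 4.3, -5.1]
width: 0.171
gripper_force: 12.0
```

step_arm(steps=[[0,0,0,0,0,0],[0,0,0,0,0,0],[0,0,0,0,0,0],[0,0,0,0,0,0],[0,0,10,0,0,0],[0,0,20,0,0,0],[0,0,30,0,0,0],[0,0,30,0,0,0],[0,0,30,0,0,0],[0,20,20,0,0,-0.1],[0,20,20,0,0,-0.1],[0,0,0,0,0,0],[0,0,0,0,0,0],[0,0,0,0,0,0]], gripper=0.45)

```text
clock: 23.88
position: [0.5165, -0.256, 0.2053]
ee_rot: [2.417, 2.004, -0.003]
force: [-0.3, 0.3, -0.6]
width: 0.448
gripper_force: 0.0
```

```bash
python3 - <<'E'
from h import *
import cv2
s=observe();print(s["position"].round(4),s["width"],s["force"].round(1))
for n in("scene","side"):
    c=cams.get_calibration(n);im=cams.get_image(n)[:,:,::-1]
    cv2.imwrite(f"pics/{n}_end.png",im)
    g=im.max(2);q=project(c,[[.5205,-.2945,.053]])[0];u,v=q.round().astype(int)
    m=np.zeros_like(g);m[v-9:v+9,u-9:u+9]=g[v-9:v+9,u-9:u+9]<80
    k,l,st,ce=cv2.connectedComponentsWithStats(m);print(n,"knob closed pred",q.round(1),[(st[i].tolist(),ce[i].round(1).tolist()) for i in range(1,k) if st[i,4]>8],
     "open would be",project(c,[[.570,-.335,.053]]).round(1))
E
```

```text
[ 0.5165 -0.256   0.2053] 0.44780779394380277 [-0.3  0.3 -0.6]
scene knob closed pred [171.8 209.5] [([170, 205, 6, 10, 39], [172.4, 209.4])] open would be [[159.5 223.6]]
side knob closed pred [260.4 143.5] [([258, 140, 7, 9, 41], [260.6, 143.7])] open would be [[245.6 135.1]]
```

```bash
python3 -c "
from cell import job
print(job.sign_off())"
```

```text
the job is handed in; nothing more can be done
None
```

I laid the T-bolt on the mat, gripped it again across the shank, seated it in the aluminium nest with its head towards the robot, and swung the keeper onto its stop. I handed the job in at about 24 s. The seat and the closed keeper were checked by force readings and image measurements, not a final picture. One wrist joint (j6) briefly read 0.118 against its 0.12 lower limit while lowering to the mat, and I backed it off.

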